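# Shut and lock the air sampler's filter cover

## Robot

A 7-joint arm with a two-finger parallel gripper is mounted at the origin on the work surface; the furniture and walls round the work are solid. World frame = base frame: x ahead of the robot, y to its left, z up, the work surface at z = 0. Lengths are in m, angles in rad, forces in N, time in s.
With the tool pointing down it reaches from about 0.425 to 0.875 m from the base axis. Payload 4.7 kg.
Tool frame: the origin (TCP) lies on the centre line of the jaws, within the pads' length; the fingertips stand 19 mm ahead of it and the grasp point (between the pads) is the TCP; z points along the fingers, y is the line along which they close (so a half turn about z gives the same grasp; the last joint's range is limited). The gripper opens to 87 mm and grips with 3 to 60 N. Pads are 19 mm wide; open, the fingers measure 117 mm over their backs; the gripper's body (75 mm by 190 mm) begins 51 mm behind the grasp point.
Start: joints at [1.34, 0.321, -0.07, 1.45, 0.023, 1.371, -0.057], TCP at [0.158, -0.631, 0.219] pointing down, gripper open.
Joint ranges: [-2.86, 2.86], [-0.3, 2.09], [-1.38, 1.24], [0.06, 2.45], [-1.56, 4.7], [0.09, 2.05], [-2.69, 2.69]. Speed limits (rad/s): [2.57, 2.57, 3.14, 3.14, 3.14, 3.14, 3.14].

## Interface

Orientations are given as a 3x3 rotation matrix whose columns are the frame's x, y, z axes.
In Python, from bench import env, status, optics gives the robot as it stands. The module is installed in compiled form; this text tells all that it offers. Calls block until the motion is done:
- env.move_pose(position, orientation): joint-space move of the TCP to a pose.
- env.movel(position, rotation=None, v=0.15, until_force=None): straight line of the TCP; rotation=None keeps the orientation; v is the mean speed in m/s. With until_force (N) it stops when the force on the tool has changed by that much, and returns True; else False.
- env.goto_joints(angles): joint-space move.
- env.move_gripper(opening): opening from 0.0 (shut) to 1.0 (fully open); the grip force is fixed at half the most; returns when the fingers have stopped.
- env.pause(seconds).
- env.solve_ik(position, orientation): joint angles nearest the present ones, or None.
- status.sense(): the state.
- optics.snapshot(name): name is "scene" or "top"; returns (picture, depth): 420x560x3 uint8, blue, green, red; 420x560 float32, m along the optical axis (not along the pixel's ray), 0 where there is no reading.
- optics.camera_model(name): a dict with "intrinsics" (3x3 intrinsics, pixels), "dist" ([k1, k2, p1, p2, k3] as OpenCV has them; the pictures are not rectified), "rvec" (rotation vector, rad) and "tvec" (3), from world to camera coordinates, as OpenCV has them. Camera axes: x right, y down, z forward; pixel columns grow to the right and rows downward; lengths in m; the calibration is good to about 2 mm. A picture is of the moment at which its call begins. camera_model takes no time and is no camera call.
A pose or a line that the arm cannot do raises env.IKError and nothing moves.
- env.job_done(): hands the job in; it is judged then, once.
The state is a dict: "clock": time; "qpos": joint angles; "qd": joint speeds; "effort": joint torques, N m; "eef_pos": TCP position; "eef_rot": TCP orientation; "wrist_force": force on the tool from outside, world axes, zero at the start; "moment": the same for the moment, N m; "opening": opening from 0.0 (shut) to 1.0 (fully open); "grip_force": force on a finger pad.
Only numpy, scipy, OpenCV 4.12 (cv2) and the standard library are available. Lean on these libraries where they do the work, as an engineer would, in place of code of your own. Each camera call takes 0.05 s, during which the arm holds its last target. There are 200 camera calls.

## Task

Push the sliding filter cover of the low grey air sampler fully home, away from you. Then take the slotted-screw key out of its fork stand and, with the key, turn both of the cover's captive screws clockwise until they stop, slots in line with the engraved ticks. Hang the key back upright in the fork by its collar, and leave the other things on the bench as they are.

Things in the scene. Friction and masses are not known exactly. Their poses are not given: they have to be found in the camera images.
- sampler: fixed low grey housing, 200 (x) x 134 (y) x 46 mm to its deck, origin at the centre of its underside, z up; its +x points away from the operator. Two guide rails along x at y = +-62 mm rise to 53 mm. The metal cover (110 along x, 112 along y, 5 thick) slides on the deck; its underside is 46 mm and its top 51 mm above the worktop
- cover (a joint): how far the cover stands open, m: 0 = fully home (moved to the sampler's +x against its stop); starts at 0.030 to 0.055, i.e. displaced to the sampler's -x; drags with 5 N. Screws and lip travel with it
- cover_lip (a point): middle of the front (-x) face of the cover's upright lip, the face to push toward +x; axes as the sampler's. The lip is 80 mm wide (y), 6 mm thick, rises from the cover's top (51 mm above the worktop) to 73 mm; this point is 64 mm above the worktop. The deck in front of the lip is free, 46 mm above the worktop
- screw_left (a joint): turn of the captive screw on the cover's left (+y) side (seen from the robot's side, looking along the sampler's +x), rad: starts between 0 and 0.45 (unlocked), grows clockwise seen from above, stops at 1.571 (locked). At 0 the slot lies along the sampler's x, at 1.571 across it, in line with two short engraved ticks. The screw is stiff: 0.05 N m
- screw_left_head (a point): centre of this screw head's upper face. The frame turns with the screw: x along the slot, z up. Head 30 mm across, 11 mm tall above the cover; straight slot through its middle, 6.4 mm wide (bevelled to 10 mm at the top), 8 mm deep, open at both ends
- screw_right (a joint): turn of the captive screw on the cover's right (-y) side (seen from the robot's side, looking along the sampler's +x), rad: starts between 0 and 0.45 (unlocked), grows clockwise seen from above, stops at 1.571 (locked). At 0 the slot lies along the sampler's x, at 1.571 across it, in line with two short engraved ticks. The screw is stiff: 0.05 N m
- screw_right_head (a point): centre of this screw head's upper face. The frame turns with the screw: x along the slot, z up. Head 30 mm across, 11 mm tall above the cover; straight slot through its middle, 6.4 mm wide (bevelled to 10 mm at the top), 8 mm deep, open at both ends
- key: loose screw key, 90 g, hanging upright; origin on its axis at the underside of its round collar, z up. Flat black grip above: 34 mm along x, 11 mm thick along y, from z = 6 to 52 mm. Steel collar 36 mm across, 6 mm thick. Shank 10 mm across below it, down to z = -54 mm, then the flat blade to z = -65 mm: 16 mm wide along x, 3.2 mm thick along y
- key_tip (a point): middle of the end of the key's blade, 65 mm below the key's origin; axes as the key's
- key_grip (a point): where to grip the key, on its axis 34 mm above its origin; axes as the key's; close the fingers along y
- key_stand: fixed metal stand, base 100 x 80 x 8 mm, with a fork 88 mm high whose two level prongs (11 mm wide, 8 thick) point to the stand's -x; origin on the worktop below the seat. The slot between the prongs is 20 mm wide, open in front, 45 mm long, and open above and below; the key's collar rests on the prongs
- fork_seat (a point): middle of the fork's slot at the height of the prongs' upper faces (88 mm), where the key's origin lies when it hangs; axes as the stand's; the slot runs from 23 mm in front (-x) to 22 mm behind this point
- vial: small reagent vial standing upright, 25 across, 56 tall mm, a bystander to leave alone; origin at the centre of its underside
- petri_dish: small lidded dish, 58 across, 12 tall mm, a bystander to leave alone; origin at the centre of its underside
- amber_bottle: brown reagent bottle, 51 across, 96 tall mm, a bystander to leave alone; origin at the centre of its underside

How it is judged:
By the outcome, as a careful person would: the job done as asked, in the order asked, and still so for the second after the job is handed in, with the robot touching nothing.
It also fails if it takes over 72 s, if anything falls off the work surface, if the arm or the gripper's body presses on something with over 40 N, if the wrist force passes 120 N, or if a joint passes its speed limit or range.

## Working session

There is one attempt and no reset: what is moved stays moved. The work goes in short steps, each a Python script; the robot and the scene stay as the last script left them, time stands still between calls to the robot, and variables do not carry over. Pictures are saved under pics/ and viewed, at most 10 in all, crops included, and the job is handed in when it is done.

```bash
mkdir -p pics; cat > h.py <<'E'
import numpy as np, cv2
from bench import env, status, optics
def snap(n,f):
    p,d=optics.snapshot(n); cv2.imwrite(f'pics/{f}.png',p); np.save(f'pics/{f}.npy',d); return p,d
def world(n,px,d=None,z=None):
    """pixels -> world by depth d or by plane height z"""
    m=optics.camera_model(n); R=cv2.Rodrigues(np.array(m['rvec'],float))[0]; t=np.array(m['tvec'],float).ravel()
    u=cv2.undistortPoints(np.array(px,float).reshape(-1,1,2),np.array(m['intrinsics']),np.array(m['dist'])).reshape(-1,2)
    r=np.c_[u,np.ones(len(u))]
    if d is None:
        rw=r@R; c=-R.T@t; s=((np.array(z)-c[2])/rw[:,2])[:,None]; return c+s*rw
    return (r*np.array(d).reshape(-1,1)-t)@R
def proj(n,P):
    m=optics.camera_model(n)
    return cv2.projectPoints(np.array(P,float).reshape(-1,1,3),np.array(m['rvec'],float),np.array(m['tvec'],float),np.array(m['intrinsics']),np.array(m['dist']))[0].reshape(-1,2)
def cloud(n,d):
    v,u=np.mgrid[:420,:560]; px=np.c_[u.ravel(),v.ravel()]
    W=world(n,px,d.ravel()); W[d.ravel()==0]=np.nan; return W.reshape(420,560,3)
E
python3 - <<'E'
from h import *
for n in('scene','top'):
    p,d=snap(n,n+'0'); m=optics.camera_model(n)
    R=cv2.Rodrigues(np.array(m['rvec'],float))[0]; print(n,m['intrinsics'],m['dist'],-R.T@np.array(m['tvec']).ravel(),R[2], (d==0).mean())
s=status.sense();print(s)
E
```

```text
scene [[441.12704427   0.         286.82566293]
 [  0.         441.12704427 211.28241613]
 [  0.           0.           1.        ]] [-0.12914302  0.          0.          0.          0.        ] [0.07306771 0.50935702 0.47217274] [ 0.63362573 -0.61794063 -0.46547591] 0.003898809523809524
top [[439.20684447   0.         282.95700154]
 [  0.         439.20684447 203.03281255]
 [  0.           0.           1.        ]] [-0.04958706  0.          0.          0.          0.        ] [ 0.45215422 -0.03527763  0.92381183] [ 0.14854255  0.0290787  -0.9884784 ] 0.003835034013605442
{'clock': 0.1, 'qpos': array([ 1.34007179,  0.32172494, -0.07007228,  1.45159307,  0.02259238,
        1.37080169, -0.05691363]), 'qd': array([ 0.0001178 , -0.00211363, -0.00067096, -0.00290064,  0.00132017,
       -0.00132942,  0.00048286]), 'effort': array([ 1.44607031e-05, -4.92571664e+01, -4.05661231e-01, -3.13393986e+01,
       -6.41450426e-02,  3.96774570e-02,  6.33404284e-05]), 'eef_pos': array([ 0.1573715 , -0.63012373,  0.21766622]), 'eef_rot': array([[ 9.70179415e-01,  2.42387378e-01, -5.10928305e-04],
       [ 2.42387899e-01, -9.70177993e-01,  1.66389952e-03],
       [-9.23831535e-05, -1.73812391e-03, -9.99998485e-01]]), 'wrist_force': array([-0.56595521,  0.06208968, -0.04942708]), 'moment': array([0.01025803, 0.0071139 , 0.01928276]), 'grip_force': 0.0, 'opening': 0.9988455366048974}
```

View pics/top0.png

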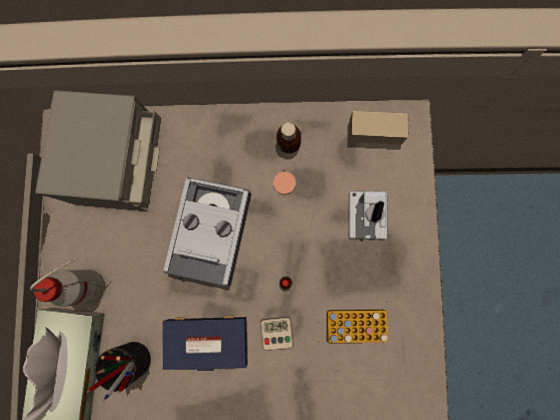

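View pics/scene0.png

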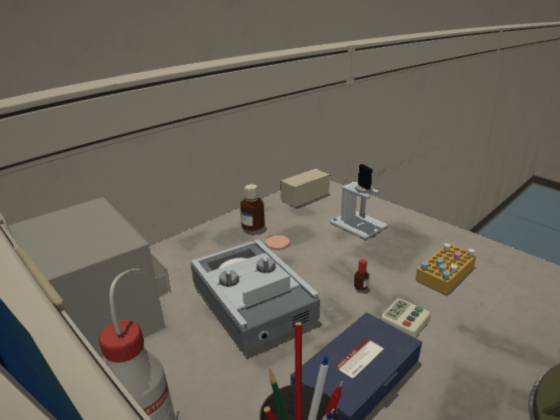

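The top view shows the sampler at about (207,232), its screws at (191,222) and (224,228), and the key stand at (368,215) with the black grip at (377,211). The vial is at (286,283), the dish at (284,183) and the bottle at (289,138). The scene view shows the key hanging at (365,180). Next I'll enlarge the sampler and stand and fit from depth.

```bash
python3 - <<'E'
from h import *
def crop(f,x,y,w,h,W,H): return cv2.resize(cv2.imread(f'pics/{f}.png')[y:y+h,x:x+w],(W,H),interpolation=cv2.INTER_CUBIC)
a=crop('top0',160,172,100,120,500,600); 
b=crop('top0',338,180,60,66,300,330); c=crop('scene0',325,155,70,63,300,270)
cv2.imwrite('pics/c1.png',np.hstack([a,np.vstack([b,c])]))
cv2.imwrite('pics/c2.png',crop('scene0',185,235,140,105,800,600))
W=cloud('top',np.load('pics/top0.npy'))
def reg(x0,y0,x1,y1,zl,zh):
    P=W[y0:y1,x0:x1].reshape(-1,3); return P[(P[:,2]>zl)&(P[:,2]<zh)]
S=reg(155,170,260,295,.03,.062); print('sampler rect',cv2.minAreaRect((S[:,:2]*1000).astype(np.float32)),len(S))
for l,h in((.040,.0485),(.0485,.052),(.052,.056),(.058,.066),(.066,.08)):
    P=reg(155,170,260,295,l,h); print(l,len(P),P.mean(0) if len(P) else '')
for l,h in((.004,.02),(.08,.1),(.1,.13),(.13,.16)):
    P=reg(330,175,405,250,l,h)
    if len(P)>4: print('stand',l,len(P),P.mean(0),P[:,2].min(),P[:,2].max(),cv2.minAreaRect((P[:,:2]*1000).astype(np.float32)))
print('table z',np.nanmedian(W[240:300,320:420,2]))
V=cloud('scene',np.load('pics/scene0.npy')).reshape(-1,3); V=V[~np.isnan(V[:,0])]
Q=reg(330,175,405,250,.08,.16).mean(0)
P=V[np.hypot(*(V[:,:2]-Q[:2]).T)<.09]
for l,h in((.004,.02),(.08,.1),(.1,.12),(.12,.16)):
    p=P[(P[:,2]>l)&(P[:,2]<h)]; print('scene',l,len(p),p.mean(0),p[:,2].max())
E
```

```text
sampler rect ((528.7374877929688, 145.41110229492188), (133.6951141357422, 202.2804412841797), 77.53738403320312) 6052
0.04 2005 [0.50996563 0.1486811  0.04554825]
0.0485 1924 [0.5298248  0.14465689 0.05053308]
0.052 1615 [0.53062099 0.14492232 0.05341365]
0.058 254 [0.53960776 0.14226642 0.06174429]
0.066 135 [0.48494878 0.15866364 0.07271472]
stand 0.004 1028 [ 0.55169891 -0.17523513  0.00803359] 0.004001555612921862 0.01779836295385719 ((569.0726318359375, -184.66452026367188), (149.91232299804688, 149.9689178466797), 0.23544842004776)
stand 0.08 565 [ 0.56765521 -0.18313659  0.0891195 ] 0.0809125500245105 0.09928845325750078 ((564.2941284179688, -185.2640838623047), (42.24354553222656, 66.30121612548828), 87.30939483642578)
stand 0.1 47 [ 0.55206722 -0.17979374  0.11549486] 0.10003412977578895 0.12976996040706942 ((553.702880859375, -179.70152282714844), (29.964691162109375, 7.821124076843262), 1.2483270168304443)
stand 0.13 115 [ 0.55383048 -0.18405042  0.13899525] 0.13001537669170612 0.1432076786410589 ((554.5089111328125, -184.96510314941406), (11.437904357910156, 31.421367645263672), 74.34393310546875)
table z 0.00027353964351286804
scene 0.004 735 [ 0.55651881 -0.17738977  0.00627226] 0.019609467822101035
scene 0.08 344 [ 0.5581886  -0.17518193  0.08721332] 0.09996239405676464
scene 0.1 127 [ 0.54997582 -0.17801398  0.11015919] 0.11976807275923801
scene 0.12 138 [ 0.55038398 -0.17902487  0.13061843] 0.13886944419920372
```

View pics/c1.png

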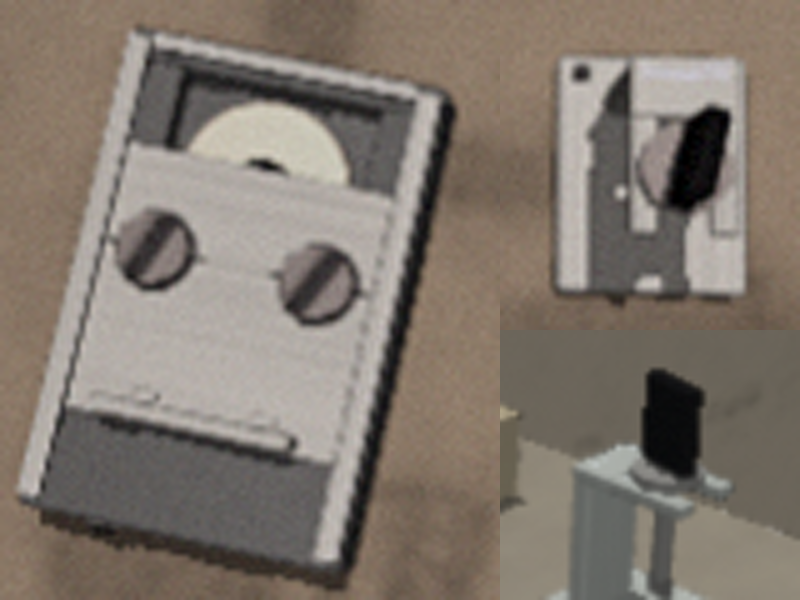

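View pics/c2.png

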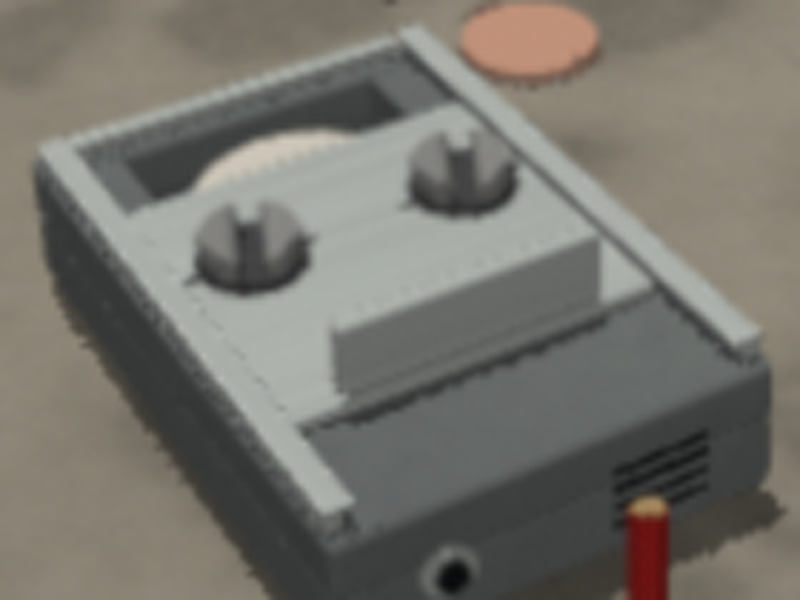

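The crops show the cover standing open. The slots are turned about 0.3 to 0.4 rad clockwise from x, the ticks run across, and the key grip is yawed relative to the stand. I'll fit the sampler, stand and key poses from both depth clouds.

```bash
cat > fit.py <<'E'
from h import *
from scipy.optimize import least_squares
def box_sdf(p,c,yaw,hs,z0,z1):
    q=p-np.r_[c,(z0+z1)/2]; a,b=np.cos(yaw),np.sin(yaw)
    l=np.abs(np.c_[a*q[:,0]+b*q[:,1],-b*q[:,0]+a*q[:,1],q[:,2]])-np.r_[hs,(z1-z0)/2]
    return np.linalg.norm(np.maximum(l,0),axis=1)+np.minimum(l.max(1),0)
def fitbox(P,x0,hs,z0,z1):
    f=lambda v:box_sdf(P,v[:2],v[2],hs,z0,z1)
    r=least_squares(f,x0,loss='soft_l1',f_scale=.001,x_scale=[.01,.01,.1]); return r.x,np.median(np.abs(r.fun))
def pts(n,f):
    V=cloud(n,np.load(f'pics/{f}.npy')).reshape(-1,3); return V[~np.isnan(V[:,0])]
def near(V,c,r,zl,zh): return V[(np.hypot(*(V[:,:2]-c).T)<r)&(V[:,2]>zl)&(V[:,2]<zh)]
E
python3 - <<'E'
from fit import *
T,S=pts('top','top0'),pts('scene','scene0')
for nm,V in(('top',[T]),('scene',[S]),('both',[T,S])):
    V=np.vstack(V)
    P=near(V,[.554,-.184],.04,.100,.145); x,e=fitbox(P,[.552,-.182,-.27],[.017,.0055],.094,.140)
    print(nm,'grip',x[:2],np.degrees(x[2]),e,len(P))
    P=near(V,[.554,-.184],.04,.085,.097); print('  collar/prong z med',np.median(P[:,2]))
    P=near(V,[.56,-.175],.11,.003,.014); P=P[np.abs(P[:,2]-.0085)<.004]
    x,e=fitbox(P,[.555,-.178,0.],[.05,.04],0,.008); print('  base',x[:2],np.degrees(x[2]),e,len(P))
    P=near(V,[.529,.145],.14,.01,.056); P=P[P[:,2]>.012]
    x,e=fitbox(P,[.529,.145,-.217],[.1,.067],0,.053); print('  sampler',x[:2],np.degrees(x[2]),e,len(P))
H=near(T,[.55,.15],.35,.15,.6); print('tall',len(H),H.min(0),H.max(0))
for y in np.arange(.2,.5,.05):
    h=H[(H[:,1]>y)&(H[:,1]<y+.05)]; 
    if len(h): print(y,h[:,2].max(),h[:,0].min(),h[:,0].max())
psi=np.radians(-12.46); R=np.array([[np.cos(psi),np.sin(psi),0],[np.sin(psi),-np.cos(psi),0],[0,0,-1]])
for p in([.528,.145,.2],[.56,.18,.16],[.55,-.183,.122]): print(env.solve_ik(np.array(p),R))
E
```

```text
top grip [ 0.55598651 -0.18535372] -13.935604322666762 0.0004597883565620048 162
  collar/prong z med 0.08866228446730089
  base [ 0.56018542 -0.18649812] -2.001426396931403 0.0010390380475302392 1000
  sampler [0.51759261 0.14923051] -11.926267839950585 0.0026700498382346005 6198
scene grip [ 0.55396142 -0.18350625] -13.345924173993508 0.0007153588783919158 265
  collar/prong z med 0.08721025683657024
  base [ 0.56282337 -0.17953965] -1.1459986701877278 0.0023734942240954213 615
  sampler [0.52943417 0.14797798] -12.537234727069235 0.0029321039162088225 7642
both grip [ 0.55422602 -0.18391372] -13.887135822292732 0.0008848809405085645 427
  collar/prong z med 0.08858271276594443
  base [ 0.56352788 -0.18562369] -2.97572893633161 0.0015474176773598754 1615
  sampler [0.5292299  0.14771803] -12.490828957890992 0.002794717387814293 13840
tall 37435 [ 0.30202192 -0.13551186  0.15005289] [0.82299651 0.44245802 0.39996779]
0.2 0.38985638408021406 0.7505793014911005 0.8227321375404778
0.25 0.39333100541315025 0.3020219244286321 0.8225423786036756
0.3 0.39882775972395773 0.46327103088119204 0.8223534501192304
0.35 0.3999677928057689 0.3997253964749264 0.8221702361631011
0.39999999999999997 0.3440764188229391 0.3991589444026813 0.7905512598822361
[ 0.73382774  0.32317532 -1.23666076  1.70343466  0.31327765  1.34011638
 -2.34821521]
[ 0.4877041   0.40612103 -1.04681216  1.66006768  0.36416093  1.28828288
 -2.41572406]
[ 0.71661627  0.28009911 -0.51303082  1.7361017   0.14829093  1.16394673
 -1.62690351]
```

```bash
cat >> h.py <<'E'
PSI=np.radians(-12.46); SC=np.array([.5287,.1454])
def rot(yaw): return np.array([[np.cos(yaw),np.sin(yaw),0],[np.sin(yaw),-np.cos(yaw),0],[0,0,-1.]])
def S2W(x,y,z): c,s=np.cos(PSI),np.sin(PSI); return np.array([SC[0]+c*x-s*y,SC[1]+s*x+c*y,z])
def W2S(P): d=np.asarray(P)[...,:2]-SC; c,s=np.cos(PSI),np.sin(PSI); return np.stack([c*d[...,0]+s*d[...,1],-s*d[...,0]+c*d[...,1]],-1)
E
python3 - <<'E'
from h import *
T=cloud('top',np.load('pics/top0.npy')).reshape(-1,3); T=T[~np.isnan(T[:,0])]
L=T[T[:,2]>.17]; 
for x,y in((.03,.035),(.03,-.035)):
    c=S2W(x,y,0)[:2]; print('clear',c,np.hypot(*(L[:,:2]-c).T).min())
env.move_pose(S2W(-.085,0,.16),rot(PSI)); print(status.sense()['clock'])
env.move_gripper(0.0)
env.movel(S2W(-.085,0,.078),v=.12)
r=env.movel(S2W(-.03,0,.078),v=.06,until_force=14); s=status.sense(); print(r,W2S(s['eef_pos']),s['wrist_force'],s['clock'])
if not r:
    r=env.movel(S2W(.02,0,.078),v=.05,until_force=14); s=status.sense(); print(r,W2S(s['eef_pos']),s['eef_pos'],s['wrist_force'],s['clock'])
E
```

```text
clear [0.56554494 0.1731029 ] 0.18489884112665073
clear [0.55044188 0.10475162] 0.20078323160019348
3.075
False [-3.04448278e-02  8.37271948e-05] [-0.44816806  0.02001485 -0.62405987] 6.5
False [1.96380786e-02 9.61058638e-05] [0.54789628 0.14125677 0.07796761] [-0.34390558  0.24801187 -0.3000361 ] 7.65
```

```bash
python3 - <<'E'
from h import *
p,d=snap('top','top1'); q,e=snap('scene','scene1')
a=cv2.resize(p[160:300,150:290],(400,400)); b=cv2.resize(q[200:350,170:320],(400,400))
cv2.imwrite('pics/c3.png',np.hstack([a,b])); print(status.sense()['eef_pos'],status.sense()['opening'])
E
```

```text
[0.5479384  0.14124345 0.07802658] 0.005529235354723706
```

View pics/c3.png

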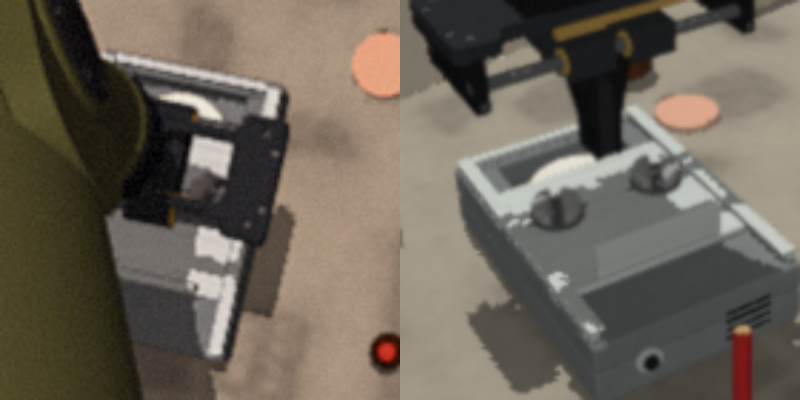

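```bash
python3 - <<'E'
from h import *
e=np.array([0.5479,0.1412,0.078]); 
for n in('scene','top'): print(n,proj(n,[e,e-[0,0,.019],S2W(-.0457,0,.073),S2W(.02,0,.1)]).round(1).tolist())
V=cloud('scene',np.load('pics/scene1.npy'))
for v in range(215,275,4): print(v,[tuple((V[v,u]*1000).round().tolist()) for u in (235,242,248)])
E
```

```text
scene [[245.5, 255.8], [246.2, 265.5], [265.7, 278.5], [244.6, 244.1]]
top [[205.5, 220.2], [207.4, 221.2], [198.4, 253.2], [203.2, 218.8]]
215 [(525.0, 173.0, 174.0), (517.0, 166.0, 174.0), (513.0, 158.0, 172.0)]
219 [(516.0, 180.0, 174.0), (515.0, 168.0, 169.0), (512.0, 160.0, 167.0)]
223 [(518.0, 179.0, 166.0), (514.0, 170.0, 163.0), (511.0, 161.0, 161.0)]
227 [(518.0, 180.0, 159.0), (514.0, 170.0, 157.0), (538.0, 140.0, 135.0)]
231 [(544.0, 161.0, 135.0), (538.0, 152.0, 133.0), (537.0, 141.0, 129.0)]
235 [(552.0, 156.0, 122.0), (538.0, 153.0, 126.0), (537.0, 142.0, 122.0)]
239 [(556.0, 154.0, 112.0), (538.0, 153.0, 119.0), (537.0, 143.0, 115.0)]
243 [(699.0, 49.0, -4.0), (539.0, 153.0, 112.0), (537.0, 143.0, 108.0)]
247 [(617.0, 110.0, 50.0), (540.0, 153.0, 103.0), (539.0, 142.0, 99.0)]
251 [(616.0, 111.0, 43.0), (539.0, 154.0, 97.0), (538.0, 144.0, 93.0)]
255 [(611.0, 116.0, 38.0), (539.0, 155.0, 90.0), (538.0, 143.0, 85.0)]
259 [(602.0, 123.0, 38.0), (542.0, 153.0, 81.0), (572.0, 118.0, 49.0)]
263 [(578.0, 141.0, 49.0), (572.0, 131.0, 48.0), (563.0, 125.0, 49.0)]
267 [(570.0, 148.0, 48.0), (561.0, 140.0, 49.0), (553.0, 133.0, 49.0)]
271 [(561.0, 155.0, 49.0), (552.0, 147.0, 49.0), (545.0, 141.0, 49.0)]
```

The scene picture shows the fingertip at about (243,261), roughly 79 mm up. That is far less than 19 mm ahead of the TCP, so the shut fingers passed over the lip and the cover has not moved. I'll redo the push lower, with a guarded descent.

```bash
python3 - <<'E'
from h import *
env.movel(S2W(.02,0,.1),v=.15); env.movel(S2W(-.082,0,.1),v=.2)
r=env.movel(S2W(-.082,0,.060),v=.06,until_force=4); s=status.sense(); print('down',r,s['eef_pos'],s['wrist_force'])
if r: z=s['eef_pos'][2]+.004; env.movel(S2W(-.082,0,z),v=.05)
z=status.sense()['eef_pos'][2]
V=cloud('scene',snap('scene','scene2')[1]).reshape(-1,3); e=status.sense()['eef_pos']
P=V[(np.hypot(*(V[:,:2]-e[:2]).T)<.022)]; print('tip z',np.sort(P[P[:,2]>.05][:,2])[:8])
r=env.movel(S2W(-.02,0,z),v=.06,until_force=13); s=status.sense(); print(r,W2S(s['eef_pos']),s['wrist_force'],s['clock'])
if not r:
    r=env.movel(S2W(.015,0,z),v=.04,until_force=13); s=status.sense(); print(r,W2S(s['eef_pos']),s['eef_pos'],s['wrist_force'],s['clock'])
E
```

```text
down False [0.44883072 0.16322972 0.06015967] [0.03841122 0.42495858 0.10234085]
tip z [0.06133715 0.06309507 0.06326812 0.06334365 0.06354884 0.06369478
 0.06382725 0.06431749]
True [-0.0279844  -0.00024185] [0.50672065 0.146808   0.27701578] 10.4583
```

```bash
python3 - <<'E'
from h import *
for i in range(2):
    r=env.movel(S2W(.015,0,.060),v=.03,until_force=20); s=status.sense(); print(r,W2S(s['eef_pos']),s['wrist_force'],s['clock'])
env.movel(S2W(-.06,0,.060),v=.2); env.movel(S2W(-.06,0,.13),v=.2)
env.move_gripper(1.0)
g=np.array([.5545,-.1842]); yaw=np.radians(-13.8)
env.move_pose(np.r_[g,.19],rot(yaw)); print(status.sense()['clock'])
p,d=snap('top','top3'); q,e=snap('scene','scene3')
# rectified, sampler frame, z=.062 plane, 5 px/mm: x up, y left; x -20..+60? view 100x80mm
def rect(n,img,x0,x1,y0,y1,z,k):
    X,Y=np.meshgrid(np.linspace(x1,x0,int((x1-x0)*1000*k)),np.linspace(y1,y0,int((y1-y0)*1000*k)),indexing='ij')
    u=proj(n,np.stack([*[a.ravel() for a in S2W(X.ravel(),Y.ravel(),0)[:2]],np.full(X.size,z)],1)).reshape(*X.shape,2).astype(np.float32)
    return cv2.remap(img,u[...,0],u[...,1],cv2.INTER_CUBIC)
a=rect('top',p,-.03,.10,-.066,.066,.062,3); b=rect('scene',q,-.03,.10,-.066,.066,.062,3)
cv2.imwrite('pics/c4.png',np.hstack([a,b])); print(a.shape)
for n,dd in(('top',d),('scene',e)):
    V=cloud(n,dd).reshape(-1,3); l=W2S(V); 
    for sg in(1,-1):
        m=(V[:,2]>.0585)&(V[:,2]<.066)&(abs(l[:,0]-.04)<.06)&(abs(l[:,1]-sg*.03)<.03); print(n,sg,m.sum(),cv2.minEnclosingCircle((l[m]*1000).astype(np.float32)),np.median(V[m,2]))
    m=(V[:,2]>.069)&(V[:,2]<.077)&(abs(l[:,0])<.06)&(abs(l[:,1])<.06);print(n,'lip',l[m].mean(0))
E
```

```text
True [-0.02818236 -0.00064111] [-0.72233621  0.3256447   0.12275788] 10.9833
True [-0.02837098 -0.00107091] [ 0.52550806 -0.17939887 -0.02763672] 11.5
15.1667Traceback (most recent call last):
  File "<stdin>", line 14, in <module>
  File "<stdin>", line 12, in rect
  File "h.py", line 21, in S2W
    def S2W(x,y,z): c,s=np.cos(PSI),np.sin(PSI); return np.array([SC[0]+c*x-s*y,SC[1]+s*x+c*y,z])
                                                        ~~~~~~~~^^^^^^^^^^^^^^^^^^^^^^^^^^^^^^^^^
ValueError: setting an array element with a sequence. The requested array has an inhomogeneous shape after 1 dimensions. The detected shape was (3,) + inhomogeneous part.
```

```bash
cat > an.py <<'E'
from h import *
def rect(n,img,x0,x1,y0,y1,z,k):
    X,Y=np.meshgrid(np.linspace(x1,x0,int((x1-x0)*1000*k)),np.linspace(y1,y0,int((y1-y0)*1000*k)),indexing='ij')
    P=np.array(S2W(X.ravel(),Y.ravel(),z+0*X.ravel())).T
    u=proj(n,P).reshape(*X.shape,2).astype(np.float32)
    return cv2.remap(img,u[...,0],u[...,1],cv2.INTER_CUBIC)
E
python3 - <<'E'
from an import *
p,q=[cv2.imread(f'pics/{n}3.png') for n in('top','scene')]; d,e=[np.load(f'pics/{n}3.npy') for n in('top','scene')]
a=rect('top',p,-.03,.10,-.066,.066,.062,3); b=rect('scene',q,-.03,.10,-.066,.066,.062,3)
o=np.hstack([a,b]); cv2.imwrite('pics/c4.png',o); print(o.shape)
for n,dd in(('top',d),('scene',e)):
    V=cloud(n,dd).reshape(-1,3); l=W2S(V); 
    for sg in(1,-1):
        m=(V[:,2]>.0585)&(V[:,2]<.066)&(abs(l[:,0]-.04)<.06)&(abs(l[:,1]-sg*.03)<.03); print(n,sg,m.sum(),cv2.minEnclosingCircle((l[m]*1000).astype(np.float32)),np.median(V[m,2]))
    m=(V[:,2]>.069)&(V[:,2]<.077)&(abs(l[:,0])<.06)&(abs(l[:,1])<.06);print(n,'lip',l[m].mean(0))
    m=(V[:,2]>.05)&(V[:,2]<.056)&(abs(l[:,0])<.12)&(abs(l[:,1])<.075);print(n,cv2.minAreaRect((l[m]*1000).astype(np.float32)))
E
```

```text
(390, 792, 3)
top 1 128 ((23.950754165649414, 20.89705467224121), 43.356903076171875) 0.06174252212587108
top -1 118 ((24.32914924621582, -21.712810516357422), 41.60892105102539) 0.06164548764899929
top lip [-0.0122205  -0.00045077]
top ((2.95843505859375, 0.7516937255859375), (132.1654052734375, 191.39474487304688), 89.73005676269531)
scene 1 195 ((20.73577117919922, 21.63944435119629), 44.53339767456055) 0.060615742557427514
scene -1 163 ((20.042509078979492, -20.161911010742188), 42.74382781982422) 0.06039283123168048
scene lip [-0.01625908  0.00604712]
scene ((0.31451416015625, 3.395343780517578), (131.38955688476562, 192.88815307617188), 89.91593933105469)
```

View pics/c4.png

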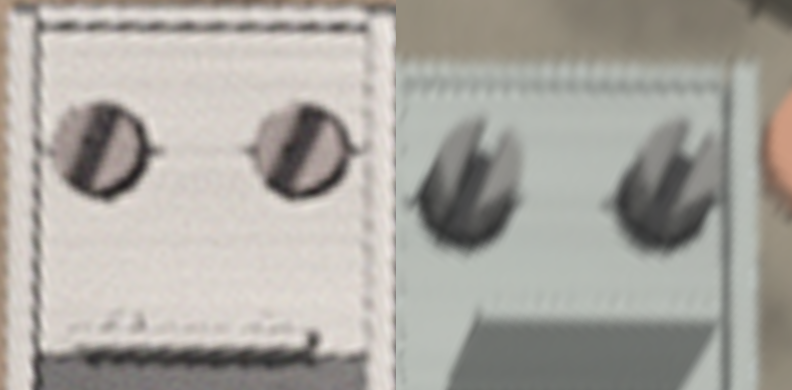

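The rectified top view shows the cover home and both slots turned about 25° clockwise. The screw heads are near (98,147) and (302,147), local x≈51, y≈±34 mm. The scene camera reads about 2–4 mm differently, so I'll average the two. Next I'll grasp the key, hover over the left screw and compare tip with slot in one image.

```bash
python3 - <<'E'
from an import *
from fit import fitbox,near
p=cv2.imread('pics/top3.png'); a=cv2.cvtColor(rect('top',p,-.03,.10,-.066,.066,.062,3),cv2.COLOR_BGR2GRAY)
for c in((98,147),(302,147)):
    yy,xx=np.mgrid[:a.shape[0],:a.shape[1]]; m=(np.hypot(xx-c[0],yy-c[1])<36)&(a<95)
    P=np.c_[xx[m],yy[m]].astype(float); w,v=np.linalg.eigh(np.cov(P.T)); d=v[:,1]*-np.sign(v[1,1]); print('slot deg cw',np.degrees(np.arctan2(d[0],-d[1])),P.mean(0),w)
yaw=np.radians(-13.8); g=np.r_[.5550,-.1845,.122]
env.movel(g+[0,0,.0],rot(yaw),v=.12,until_force=8)
s=status.sense(); print(s['eef_pos'],s['qpos'])
env.move_gripper(0.0); s=status.sense(); print(s['opening'],s['grip_force'],s['wrist_force'],s['moment'],s['clock'])
q,d=snap('scene','sceneg'); t,dt=snap('top','topg')
env.movel(g+[0,0,.095],v=.2); s=status.sense(); print(s['wrist_force'],s['opening'],s['clock'])
env.move_pose(S2W(.0485,.0352,.21),rot(PSI-np.radians(25))); env.movel(S2W(.0485,.0352,.168),v=.15)
s=status.sense(); print(s['eef_pos'],s['qpos'],s['wrist_force'],s['opening'],s['clock'])
q,d=snap('scene','scene4'); snap('top','top4')
cv2.imwrite('pics/c5.png',cv2.resize(q[200:305,190:330],(800,600),interpolation=cv2.INTER_CUBIC))
e=s['eef_pos']
print(proj('scene',[e-[0,0,.099],e-[0,0,.088],e-[0,0,.034]]))
E
```

```text
slot deg cw 22.15509864183947 [ 94.05949367 145.26898734] [ 42.09529151 405.27841842]
slot deg cw 25.793226266923597 [298.02786574 144.68841039] [ 42.36256257 406.98184289]
[ 0.55551669 -0.18450093  0.12259494] [ 0.24180459  0.24814996  0.03866239  1.73999996 -0.01036861  1.15264464
 -1.52788578]
0.12455903154036498 29.986423552036285 [-0.42254122 -0.2636162  -0.86452538] [-0.01308376 -0.02339271  0.00568461] 17.1917
[-0.25034192  0.18375324 -0.95508932] 0.12325820202284209 17.9167
[0.58368563 0.16819584 0.1677841 ] [-0.17233835  0.26726577 -0.18078221  1.62479812  0.05019023  1.25504025
 -2.58854671] [-0.22798672  0.75738448 -0.78190748] 0.11831611269110592 19.6833
[[219.26424332 258.51997779]
 [218.67217943 252.90734349]
 [215.68143134 224.09076174]]
```

View pics/c5.png

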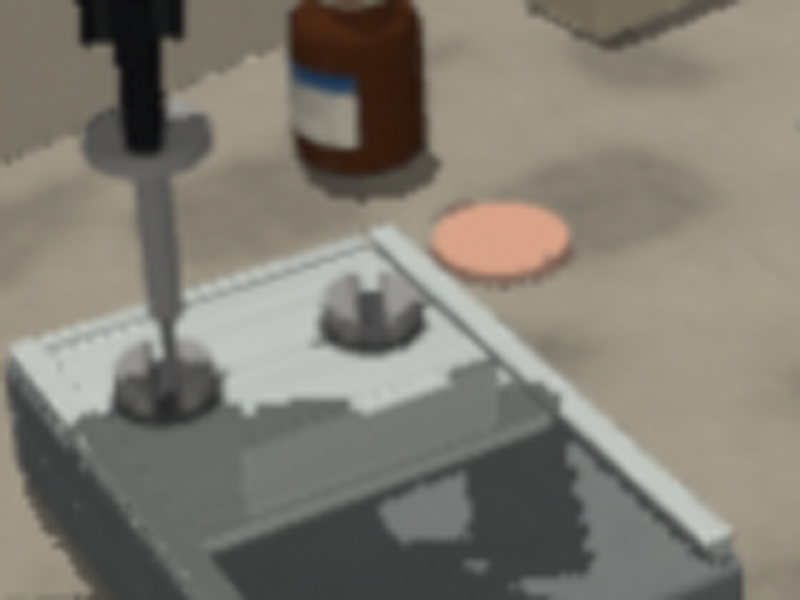

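The crop shows the blade edge-on at about (171,354), just above the left head, whose top is centred near (168,365). It is lined up with the slot to about 1 mm and sits about 2 mm too near the camera. I'll correct that and insert under force guard.

```bash
python3 - <<'E'
from h import *
x,y=.0505,.035; yaw=PSI-np.radians(23)
env.movel(S2W(x,y,.167),rot(yaw),v=.05)
r=env.movel(S2W(x,y,.151),v=.03,until_force=5); s=status.sense(); print(r,s['eef_pos'],W2S(s['eef_pos']),s['wrist_force'],s['moment'],s['opening'],s['clock'])
snap('scene','scene5')
E
```

```text
True [0.58556737 0.16874257 0.15271863] [0.05049162 0.03506237] [ 0.33300512 -0.6149416   4.71292806] [-0.01451275  0.14949486 -0.02738098] 0.12416617402225388 20.525
```

```bash
cat >> h.py <<'E'
def turn(first,step=.07,limit=.13,maxturn=1.75):
    q=np.array(status.sense()['qpos']); q0=q[6]; m0=status.sense()['moment'][2]; a=first
    while a<=maxturn:
        q[6]=q0+a; env.goto_joints(q); s=status.sense(); R=s['eef_rot']; dm=s['moment'][2]-m0
        cw=np.degrees(PSI-np.arctan2(R[1,0],R[0,0])); print(f"a {a:.2f} cw {cw:.1f} Mz {dm:.3f} F {s['wrist_force'].round(1)} t {s['clock']:.2f}")
        if abs(dm)>limit: break
        a+=step
    return a
E
python3 - <<'E'
from h import *
p=status.sense()['eef_pos']; env.movel([p[0],p[1],.1542],v=.03)
turn(.3,.3,maxturn=1.0); turn(.1,.07,maxturn=.75)
print(status.sense()['eef_pos'])
q,d=snap('scene','scene6'); snap('top','top6')
E
```

```text
a 0.30 cw 6.0 Mz -0.012 F [ 0.   1.7 -0.6] t 21.22
a 0.60 cw -11.1 Mz -0.039 F [-0.1  1.1 -1.7] t 21.61
a 0.90 cw -28.2 Mz -0.423 F [ 0.1  1.3 -1.3] t 22.00
a 0.10 cw -33.6 Mz -0.204 F [-0.5  0.6 -0.4] t 22.25
[0.5847465  0.16830015 0.15332562]
```

The j7 sign is opposite to what I assumed: positive turns counter-clockwise, so the screw was turned back towards 0. I'll release the torque, lift, flip the wrist by half a turn for clockwise range, and check the key in the grip.

```bash
python3 - <<'E'
from h import *
q=np.array(status.sense()['qpos']); q[6]-=.25; env.goto_joints(q); s=status.sense(); print(s['moment'],s['opening'],s['wrist_force'])
x,y=.0505,.035
env.movel(S2W(x,y,.172),v=.1)
q=np.array(status.sense()['qpos']); print(q); 
R=status.sense()['eef_rot']; cw=PSI-np.arctan2(R[1,0],R[0,0]); print('cw',np.degrees(cw))
q[6]+=np.pi+cw; env.goto_joints(q)   # tool at cw=0 (mod 180)
s=status.sense(); R=s['eef_rot']; print(np.degrees(PSI-np.arctan2(R[1,0],R[0,0])),s['qpos'][6],s['opening'],s['eef_pos'],s['clock'])
qq,d=snap('scene','scene7'); snap('top','top7')
cv2.imwrite('pics/c6.png',cv2.resize(qq[212:282,195:288],(797,600),interpolation=cv2.INTER_CUBIC))
e=s['eef_pos']; print(proj('scene',[e-[0,0,.099],e-[0,0,.034]]),proj('scene',[S2W(x,y,.062)]))
E
```

```text
[ 0.54792633 -0.1191036  -0.16249775] 0.12097830768281219 [ 0.92399535  1.43661114 -1.94866354]
[-0.16922617  0.27015131 -0.18402377  1.61055122  0.05149358  1.2678537
 -1.81159136]
cw -19.41602515701089
-179.98251591234663 0.99082371944974 0.11943854239608308 [0.58626695 0.16833651 0.1730044 ] 25.4167
[[217.96764202 255.2902486 ]
 [214.33365328 220.66763016]] [[218.70727915 261.60640521]]
```

View pics/c6.png

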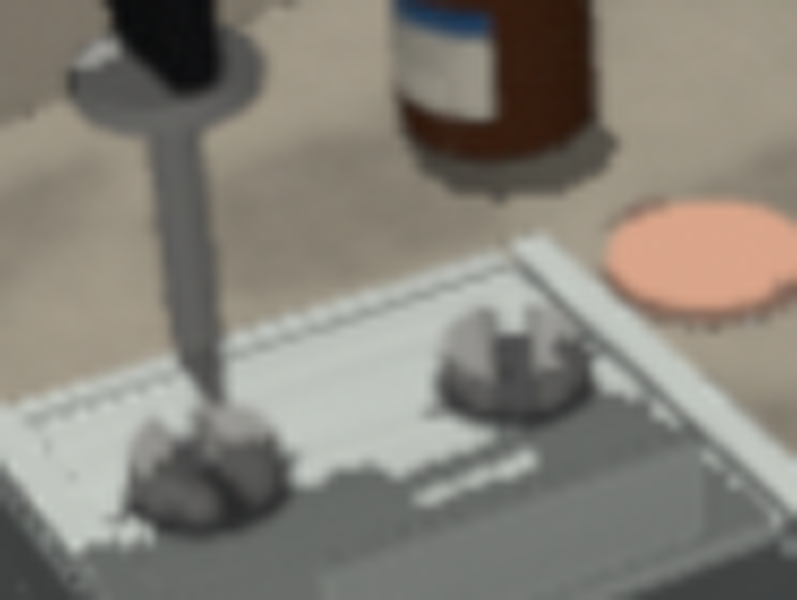

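The crop shows the left slot back near 0°, with its far end at (185,435) and near end at (228,510). The key hangs straight, its tip near (207,400) over the head centre. I'll insert at cw 0 and turn the other way with fine, limited steps.

```bash
sed -i 's/q\[6\]=q0+a;/q[6]=q0-a;/; s/print(f"a {a:.2f} cw {cw:.1f}/print(f"a {a:.2f} cw {cw%360:.1f}/' h.py; python3 - <<'E'
from h import *
x,y=.0505,.035
r=env.movel(S2W(x,y,.151),v=.03,until_force=5); s=status.sense(); print(r,s['eef_pos'],s['wrist_force'],s['moment'],s['clock'])
if s['eef_pos'][2]<.1565:
    env.movel(S2W(x,y,s['eef_pos'][2]+.0012),v=.03)
    a=turn(.4,.4,maxturn=1.3)
    if a>1.25: turn(.1,.07,limit=.12,maxturn=1.0)
    print(status.sense()['eef_pos'],status.sense()['opening'])
    snap('top','top8'); q,d=snap('scene','scene8'); cv2.imwrite('pics/c7.png',cv2.resize(q[212:282,195:288],(797,600),interpolation=cv2.INTER_CUBIC))
E
```

```text
True [0.58545437 0.16862948 0.15278274] [-0.07819553 -0.0173      4.20895111] [ 0.04954486 -0.02302337  0.05248728] 26.1667
a 0.40 cw 202.7 Mz 0.071 F [ 0.6  1.  -1.5] t 26.88
a 0.80 cw 225.6 Mz 0.089 F [ 0.8  1.1 -1.4] t 27.35
a 1.20 cw 248.5 Mz 0.073 F [ 1.8  0.8 -2.2] t 27.82
a 0.10 cw 253.9 Mz 0.025 F [ 1.7  2.  -1.6] t 28.07
a 0.17 cw 258.0 Mz 0.025 F [ 1.   1.8 -2.2] t 28.32
a 0.24 cw 262.0 Mz 0.006 F [ 1.5  0.8 -3.8] t 28.57
a 0.31 cw 266.0 Mz -0.001 F [ 2.1  0.6 -2.3] t 28.82
a 0.38 cw 270.1 Mz 0.030 F [ 1.4  1.9 -2.8] t 29.07
a 0.45 cw 274.1 Mz -0.050 F [ 2.   1.1 -2.8] t 29.32
a 0.52 cw 278.1 Mz -0.037 F [ 2.9  0.3 -2.6] t 29.57
a 0.59 cw 282.1 Mz -0.015 F [ 1.   1.4 -2.9] t 29.82
a 0.66 cw 286.1 Mz 0.027 F [ 1.2  0.9 -3.4] t 30.07
a 0.73 cw 290.1 Mz 0.127 F [ 1.9  1.3 -4.1] t 30.32
[0.58536545 0.16878466 0.15339714] 0.1253165116494171
```

```bash
python3 - <<'E'
from h import *
q=np.array(status.sense()['qpos']); q[6]-=.04; env.goto_joints(q); s=status.sense(); print(s['moment'],s['qpos'][6])
q[6]+=.22; env.goto_joints(q); print(status.sense()['moment'])
env.movel(S2W(.0505,.035,.172),v=.12)
q=np.array(status.sense()['qpos']); q[6]+=np.radians(110+2-12.6-24); env.goto_joints(q)
env.movel(S2W(.0505,-.033,.172),rot(PSI-np.radians(180+24)),v=.1)
s=status.sense(); R=s['eef_rot']; print(np.degrees(PSI-np.arctan2(R[1,0],R[0,0])),s['qpos'],s['opening'],W2S(s['eef_pos']),s['clock'])
qq,d=snap('scene','scene9'); snap('top','top9')
cv2.imwrite('pics/c8.png',cv2.resize(qq[207:282,195:295],(800,600),interpolation=cv2.INTER_CUBIC))
E
```

```text
[ 0.38297551 -0.59497874  0.29266619] -0.9726311616874708
[-0.0836566  -0.19874282  0.05191234]
-156.03576083992658 [-0.08983027  0.20587316 -0.15294391  1.68942585  0.03213945  1.24833264
  0.685306  ] 0.12123247786485519 [ 0.0503674  -0.03218815] 33.3333
```

View pics/c8.png

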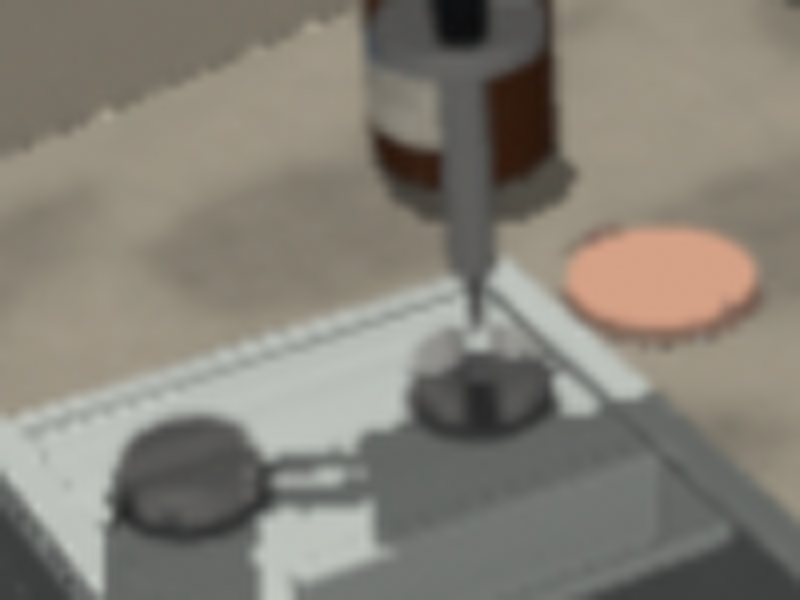

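The left slot now lies across, in line with the ticks, running from (125,495) to (255,455). The blade tip at (477,320) is centred over the right head at (482,365), so I'll insert and turn.

```bash
python3 - <<'E'
from h import *
x,y=.0505,-.033
r=env.movel(S2W(x,y,.151),v=.04,until_force=5); s=status.sense(); print(r,s['eef_pos'],s['wrist_force'],s['moment'],s['clock'])
if s['eef_pos'][2]<.1565:
    env.movel(S2W(x,y,s['eef_pos'][2]+.0012),v=.03)
    a=turn(.5,.45,limit=.2,maxturn=1.0)
    if a>.97: turn(.1,.07,limit=.12,maxturn=.8)
    s=status.sense(); print(s['eef_pos'],s['opening'],s['moment'],s['qpos'][6])
E
```

```text
True [0.57087841 0.10246384 0.15272794] [-0.29972498  0.1946702   4.71840096] [ 0.01721217  0.04594132 -0.00191061] 33.925
a 0.50 cw 232.5 Mz 0.019 F [ 0.6 -0.1 -1.5] t 34.73
a 0.95 cw 258.2 Mz 0.062 F [ 0.1  0.  -1.6] t 35.23
a 0.10 cw 263.7 Mz -0.015 F [ 1.1  0.5 -1.2] t 35.48
a 0.17 cw 267.7 Mz -0.049 F [ 0.8  0.1 -1.2] t 35.73
a 0.24 cw 271.8 Mz 0.003 F [ 1.1  1.1 -1.7] t 35.98
a 0.31 cw 275.8 Mz 0.018 F [ 0.6  0.1 -1.1] t 36.23
a 0.38 cw 279.8 Mz -0.016 F [ 1.1  0.3 -1.7] t 36.48
a 0.45 cw 283.8 Mz -0.046 F [ 0.7  1.4 -0.7] t 36.73
a 0.52 cw 287.8 Mz 0.052 F [ 1.   0.3 -1.7] t 36.98
a 0.59 cw 291.8 Mz 0.136 F [-0.   0.1 -1.6] t 37.23
[0.57055552 0.10219983 0.1531437 ] 0.1218433273932542 [-0.03879985 -0.24258631  0.1926793 ] -0.8490284700201735
```

```bash
python3 - <<'E'
from an import *
q=np.array(status.sense()['qpos']); q[6]-=.05; env.goto_joints(q); s=status.sense(); print(s['moment'],s['qpos'][6])
q[6]+=.22; env.goto_joints(q); print(status.sense()['moment'])
env.movel(S2W(.0505,-.033,.215),v=.15)
g=np.r_[.5555,-.1845,.1226]; yaw=np.radians(-13.8)
env.move_pose(g+[0,0,.095],rot(yaw)); s=status.sense(); print(s['qpos'],s['eef_pos'],s['opening'],s['clock'])
p,d=snap('top','top10'); qq,e=snap('scene','scene10')
a=rect('top',p,.01,.085,-.066,.066,.062,3.2); b=cv2.resize(qq[207:282,195:295],(a.shape[1],317),interpolation=cv2.INTER_CUBIC)
c=cv2.resize(qq[110:250,300:420],(370,a.shape[0]+317)); o=np.hstack([np.vstack([a,b]),c]); print(o.shape); cv2.imwrite('pics/c9.png',o)
E
```

```text
[-0.01545741 -0.24923016  0.30856318] -0.8960158782649802
[-0.0185755  -0.18668587  0.06455304]
[ 0.13873727  0.18283982  0.1526768   1.62693162 -0.02969836  1.33531849
 -1.51236024] [ 0.55576118 -0.18242031  0.2168358 ] 0.12580199693317667 39.475
(557, 792, 3)
```

View pics/c9.png

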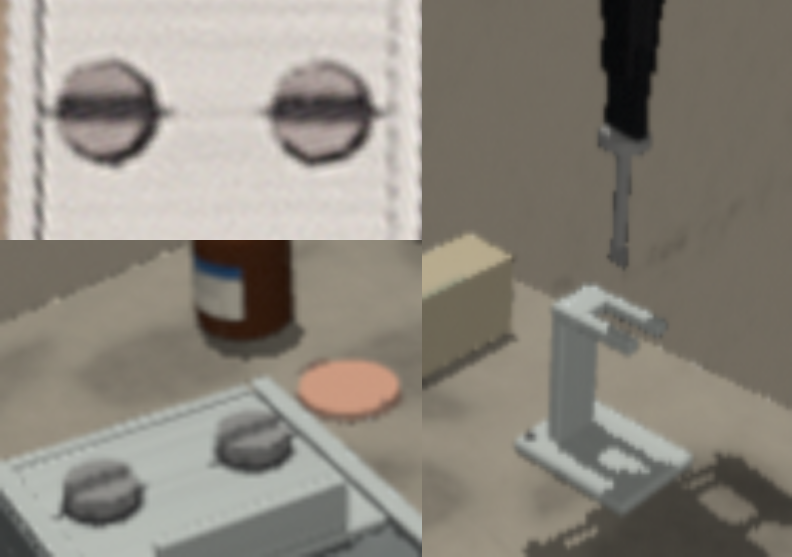

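Both slots lie across, in line with the ticks, at (107,108) and (322,108). The key hangs straight above the open fork. I'll check the slot angles numerically, then hang the key back where it was.

```bash
python3 - <<'E'
from an import *
p=cv2.imread('pics/top10.png'); a=cv2.cvtColor(rect('top',p,-.03,.10,-.066,.066,.062,3),cv2.COLOR_BGR2GRAY)
for c in((98,147),(302,147)):
    yy,xx=np.mgrid[:a.shape[0],:a.shape[1]]; m=(np.hypot(xx-c[0],yy-c[1])<34)&(a<95)
    P=np.c_[xx[m],yy[m]].astype(float); w,v=np.linalg.eigh(np.cov(P.T)); d=v[:,1]; print('slot cw deg',np.degrees(np.arctan2(d[0],-d[1]))%180,m.sum())
g=np.r_[.5555,-.1845,.1226]; yaw=np.radians(-13.8)
r=env.movel(g+[0,0,.03],rot(yaw),v=.12,until_force=6); s=status.sense(); print(r,s['eef_pos'],s['wrist_force'])
if not r:
    r=env.movel(g-[0,0,.003],v=.04,until_force=4); s=status.sense(); print(r,s['eef_pos'],s['wrist_force'],s['clock'])
snap('scene','scene11')
E
```

```text
slot cw deg 89.62772824931145 1472
slot cw deg 90.15392112140242 1511
False [ 0.55600779 -0.1844645   0.1532052 ] [-0.36347684 -0.00290265 -0.35055453]
True [ 0.55505666 -0.18435205  0.12195918] [-0.41540394 -0.20258849  3.32548511] 40.9833
```

```bash
python3 - <<'E'
from h import *
env.move_gripper(0.45); s=status.sense(); print(s['opening'],s['wrist_force'])
p=s['eef_pos']; env.movel([p[0],p[1],.21],v=.15)
env.move_pose([.46,-.05,.25],rot(np.radians(-13.8))); print(status.sense()['clock'])
t,d=snap('top','top12'); q,e=snap('scene','scene12')
from fit import *
for n,f in(('top','top12'),('scene','scene12')):
    V=pts(n,f); P=near(V,[.554,-.184],.04,.100,.145); x,er=fitbox(P,[.553,-.183,-.24],[.017,.0055],.094,.140); print(n,x[:2],np.degrees(x[2]),er,P[:,2].max())
a=cv2.resize(t[110:300,160:400],(480,380)); b=cv2.resize(q[150:250,310:410],(320,380)); cv2.imwrite('pics/c10.png',np.hstack([a,b]))
E
```

```text
0.4519323386578267 [ 1.24090807 -0.4797356  -0.57318736]
43.2833
  return _methods._mean(a, axis=axis, dtype=dtype,
  ret = ret.dtype.type(ret / rcount)
Traceback (most recent call last):
ValueError: zero-size array to reduction operation maximum which has no identity
```

The ten pictures are used up, so I'll verify numerically from the scene depth.

```bash
python3 - <<'E'
from fit import *
V0=pts('scene','scene0'); V=pts('scene','scene12')
for v in(V0,V):
    P=near(v,[.554,-.184],.04,.100,.15); x,er=fitbox(P,[.553,-.183,-.24],[.017,.0055],.094,.140); print(x[:2],np.degrees(x[2]),er,P[:,2].max(),len(P))
a,b=[cv2.imread(f'pics/scene{i}.png').astype(int) for i in(0,12)]; df=np.abs(a-b).max(2)>50
for nm,(u0,v0,u1,v1) in dict(key=(345,155,385,235),bottle=(238,180,270,232),dish=(264,233,292,250),vial=(350,255,375,295)).items(): print(nm,df[v0:v1,u0:u1].mean())
l=W2S(V); m=(V[:,2]>.069)&(V[:,2]<.077)&(abs(l[:,0])<.06)&(abs(l[:,1])<.06);print('lip',l[m].mean(0))
s=status.sense(); print(s['eef_pos'],s['wrist_force'],s['clock'])
E
```

```text
[ 0.55394148 -0.18348984] -13.23697012214232 0.0007287358355469922 0.13886944419920372 265
[ 0.55441283 -0.18301984] -13.802165854427006 0.000707884532550703 0.1396014714765261 267
key 0.0025
bottle 0.0
dish 0.0
vial 0.062
lip [-0.01632716  0.00538013]
[ 0.46028248 -0.05145688  0.24921361] [-0.59154153  0.25170235 -0.07071652] 43.3833
```

```bash
python3 - <<'E'
from h import *
a,b=np.load('pics/scene0.npy'),np.load('pics/scene12.npy'); print('vial depth change frac',(np.abs(a-b)[255:295,350:375]>.008).mean())
env.job_done()
E
```

```text
vial depth change frac 0.002
the job is handed in; nothing more can be done
```

The job is handed in at about 43 s: the cover is fully home, both screws read about 90° cw in line with their ticks, the key hangs upright in the fork, and the vial, dish and bottle have not moved; I did first turn the left screw the wrong way, back to about 0, before turning it clockwise to its stop.

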